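# Lock the rotating caddy with its telescopic stop bar

## Robot

A 6-joint arm with a two-finger parallel gripper is mounted at the origin on the work surface. World frame = base frame: x ahead of the robot, y to its left, z up, the work surface at z = 0. Lengths are in m, angles in degrees, forces in N, time in s.
With the tool pointing down it reaches from about 0.35 to 0.875 m from the base axis. Payload 4.2 kg.
Tool frame: the origin (TCP) lies midway between the tips of the shut fingers; the grasp point (between the pads) lies 19 mm behind it; y points along the fingers, z is the direction in which the jaws open and shut, and the axes are right-handed (so a half turn about y gives the same grasp; the last joint's range is limited). The gripper opens to 87 mm and grips with 3 to 60 N. Pads are 19 mm wide; open, the fingers measure 117 mm over their backs; the gripper's body (75 mm by 190 mm) begins 51 mm behind the grasp point.
Start: joints at [-54.626, 22.042, 0.453, 0, -68.411, -14.817], TCP at [0.219, -0.585, 0.223] pointing down, gripper open.
Joint ranges: [-179.83, 179.83], [-69.29, 118.12], [-61.27, 80.66], [-181.25, 117.63], [-171.15, -9.14], [-177.46, 177.46]. Speed limits (degrees/s): [159.86, 159.86, 180, 180, 180, 180].

## Interface

Orientations are given as [roll, pitch, yaw] about the fixed x, y, z axes, in that order (R = Rz(yaw) Ry(pitch) Rx(roll)).
In Python, from workcell import env gives the robot as it stands. The module is installed in compiled form; this text tells all that it offers. Calls block until the motion is done:
- env.goto(position, orientation): joint-space move of the TCP to a pose.
- env.move_straight(position, rotation=None, rate=0.15, force_limit=None): straight line of the TCP; rotation=None keeps the orientation; rate is the mean speed in m/s. With force_limit (N) it stops when the force on the tool has changed by that much, and returns True; else False.
- env.set_joints(angles): joint-space move.
- env.gripper_to(opening, grasp_force=None): opening from 0.0 (shut) to 1.0 (fully open); grasp_force is the grip in N (None keeps the last); returns when the fingers have stopped.
- env.dwell(seconds).
- env.inverse_kinematics(position, orientation): joint angles nearest the present ones, or None.
- env.read_state(): the state.
- env.grab_frame(name): name is "side" or "top" or "wrist"; returns a dict with "image" (400x640x3 uint8, blue, green, red), "fx", "fy", "cx", "cy" (pixels), "position" and "orientation" of the camera in the world. Camera axes: x right, y up, looking along -z (the intrinsics and any distortion apply to the point x, -y, -z); pixel columns grow to the right and rows downward; lengths in m; the calibration is good to about 2 mm. A picture is of the moment at which its call begins. There is no depth.
A pose or a line that the arm cannot do raises env.Unreachable and nothing moves.
- env.close_job(): hands the job in, once; it reports no verdict.
Trained networks look in a picture, given as the dict that the camera call returned (one of the last four; its "shot" number tells which), for a name from the list of things; names that differ only in an ending like _2 or _b are one class to them, and where a whole thing is asked for, a point or a joint stands for the part that bears it (a point fixed in the world has none). Each returns a list of dicts, best first, with "score" (0 to 1); they miss things now and then, are a little off and sometimes report something else, mostly with a low value. They report only what shows in the picture. A call takes as long as a camera call.
- env.search_frame(picture, thing): "xyz" ([x, y, z] in m, in world coordinates, good to about 4 mm: the middle of the surface that is visible of it).
- env.trace(picture, thing): "mask" (400x640 bool, what is visible of it).
The state is a dict: "clock": time; "joint_positions": joint angles; "qvel": joint speeds; "joint_torque": joint torques, N m; "position": TCP position; "tool_rot": TCP orientation; "force": force on the tool from outside, world axes, zero at the start; "wrist_torque": the same for the moment, N m; "opening": opening from 0.0 (shut) to 1.0 (fully open).
Only numpy, scipy, OpenCV 4.12 (cv2) and the standard library are available. Lean on these libraries where they do the work, as an engineer would, in place of code of your own. Each camera call takes 0.05 s, during which the arm holds its last target.

## Task

Lock the rotating caddy: pinch the spring pin of the telescopic stop bar flush and slide the bar's outer tube towards the caddy until the pin springs out of the very next hole, one hole along and no further. Then push the raised end of the grey rocker catch behind the tube down until it snaps over. Do not turn the caddy, and do not knock about the things lying in it and around it.

Things in the scene. Friction and masses are not known exactly. Their poses are not given: they have to be found in the camera images.
- station: fixed stop-bar unit: dark steel foot plate 90 x 330, 8 thick, under a horizontal bar. Origin on the table straight below the bar's axis (55 mm up). +y runs along the bar towards the caddy (the way the tube must slide), +x is the side where the pin sticks out, z up. Caddy axis at y = +305, tray 240 across, rim 112 high; rocker cheeks at y = -105, 110 high; bracket at y = -195, 92 high
- bar_grip (a point): point on the axis of the sliding outer tube at the hole where the pin stands at the start; moves with the tube, axes as the station's. Steel tube 36 square, from 130 mm behind this point (black collar 58 square, 34 long) to 70 ahead, axis 55 mm up. Three holes 19 x 17 in its +x face: here, 40 and 80 mm behind (-y). Pinch across it here; slides at about 2 to 10 N with the pin flush
- bar (a joint): how far the outer tube is slid out towards the caddy, m: about 0 at the start (pin in the first hole), 0.040 with the pin in the next hole, 0.080 in the last; about 1.5 mm of play either way; end stops at -0.006 and 0.085
- pin_tip (a point): tip of the domed steel spring pin, 16 across, carried by the fixed inner tube (it does not slide). Stands 8 mm out of the tube's +x face at half height; 2.5 N to start, 4.5 N when flush. Fingers closed across tube and pin (44 wide, 36 when flush) press it flush with a pad over the hole; the tube's wall then rides over it and it springs out of the next hole
- pin (a joint): how far the pin is pressed in, m: 0 standing fully out, 0.008 flush with the tube's face, 0.011 when under the tube's wall
- rocker_press (a point): middle of the ribbed top at the raised end (the one nearer the caddy) of the rocker, a grey plastic seesaw plate 42 wide, 110 long, 8 thick, axle across the bar 100 mm up, 105 mm behind the station's origin. Press here, straight down: 35 mm from the axle, 20 short of the plate's end, about 112 mm up at the start, 15 mm lower once snapped over
- rocker (a joint): rocker angle, rad: 0 unlocked (end nearer the caddy up), 0.44 snapped over (that end down, its tooth behind the collar). Sprung to either side; past the centre at 0.22 it snaps over by itself. Needs about 5 N at the press point; the collar blocks it short of the centre until the tube is slid out
- caddy (a joint): how far the white round caddy has turned on its base, rad; 0 at the start, when its two lugs stand either side of the line of the bar's tongue; turns easily
- screwdriver: orange-handled screwdriver, 140 long, lying in the caddy's tray (leave alone); origin at its underside, sizes in mm
- spout: chrome tap spout, about 130 long, bent at one end, lying in the caddy's tray (leave alone); origin at its underside, sizes in mm
- strainer: grey plastic strainer bowl, 64 across, 28 high, in the caddy's tray (leave alone); origin at its underside, sizes in mm
- seal_ring: white flush valve seal ring, 66 across, 9 thick, lying in the caddy's tray (leave alone); origin at its underside, sizes in mm
- pipe_clamp: steel pipe clamp, a 68 mm band 20 high with two ears, lying on the table (leave alone); origin at its underside, sizes in mm
- wrench: steel wrench, 190 long, lying on the table (leave alone); origin at its underside, sizes in mm
- cleaner: white cleaner bottle, 66 across, 150 high, standing on the table (leave alone); origin at its underside, sizes in mm
- jar: clear jar with a steel lid, 70 across, 70 high, standing on the table (leave alone); origin at its underside, sizes in mm

How it is judged:
By the outcome, as a careful person would: the job done as asked, in the order asked, and still so for the second after the job is handed in, with the robot touching nothing.
It also fails if it takes over 38 s, if anything falls off the work surface, if the arm or the gripper's body presses on something with over 40 N, if the wrist force passes 120 N, or if a joint passes its speed limit or range.

## Working session

There is one attempt and no reset: what is moved stays moved. The work goes in short steps, each a Python script; the robot and the scene stay as the last script left them, time stands still between calls to the robot, and variables do not carry over. Pictures are saved under pics/ and viewed, and the job is handed in when it is done.

```bash
mkdir -p pics; python3 - <<'E'
from workcell import env
import cv2, numpy as np
s=env.read_state(); print({k:np.round(v,3).tolist() for k,v in s.items()})
for n in ["side","top"]:
    f=env.grab_frame(n); cv2.imwrite(f"pics/{n}0.png",f["image"])
    print(n,f["fx"],f["fy"],f["cx"],f["cy"],np.round(f["position"],3),np.round(f["orientation"],2),[k for k in f])
    for t in ["station","bar_grip","pin_tip","rocker_press","bar","rocker","caddy","pin"]:
        r=env.search_frame(f,t)
        print(t,[(round(float(d["score"]),2),np.round(d["xyz"],3).tolist()) for d in r[:2]])
print(env.read_state()["clock"])
E
```

```text
{'clock': 0.0, 'joint_positions': [-54.627, 22.092, 0.379, -0.029, -68.412, -14.817], 'qvel': [-0.064, 0.027, 0.037, 0.073, -0.118, -0.075], 'joint_torque': [0.001, -39.067, 18.741, 4.22, 0.011, -0.0], 'position': [0.219, -0.585, 0.221], 'tool_rot': [-89.872, 0.006, 20.546], 'force': [-0.124, 0.142, 0.259], 'wrist_torque': [-0.028, -0.005, -0.024], 'opening': 1.001}
side 378.99394191341355 378.99394191341355 322.59188174995006 197.32868864006312 [0.253 0.559 0.835] [ 4.0780e+01 -1.4000e-01 -1.5127e+02] ['image', 'fx', 'fy', 'cx', 'cy', 'position', 'orientation', 'shot']
station [(0.62, [0.538, 0.144, 0.083])]
bar_grip [(0.85, [0.531, -0.071, 0.072]), (0.2, [0.546, 0.273, 0.104])]
pin_tip [(0.23, [0.545, 0.271, 0.109])]
rocker_press [(0.92, [0.514, -0.193, 0.108])]
bar [(0.9, [0.53, -0.07, 0.071]), (0.71, [0.546, 0.274, 0.104])]
rocker [(0.65, [0.515, -0.194, 0.107])]
caddy []
pin []
top 370.66255381198374 370.66255381198374 320.0070931992151 193.02581415222045 [0.482 0.007 0.926] [  6.07   1.75 -90.53] ['image', 'fx', 'fy', 'cx', 'cy', 'position', 'orientation', 'shot']
station [(0.76, [0.538, 0.111, 0.084]), (0.21, [0.564, 0.13, 0.106])]
bar_grip [(0.83, [0.533, -0.071, 0.074]), (0.47, [0.683, -0.139, 0.013])]
pin_tip []
rocker_press [(0.86, [0.512, -0.203, 0.107])]
bar [(0.66, [0.537, -0.078, 0.076])]
rocker [(0.86, [0.514, -0.211, 0.106]), (0.22, [0.555, 0.258, 0.101])]
caddy [(0.75, [0.585, 0.197, 0.084])]
pin [(0.64, [0.711, 0.006, 0.006])]
0.9
```

View pics/side0.png

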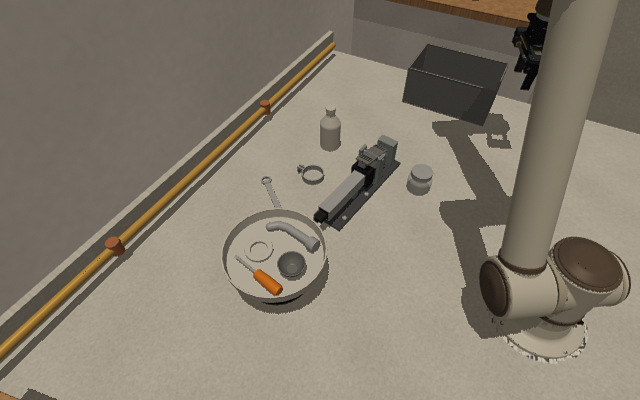

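View pics/top0.png

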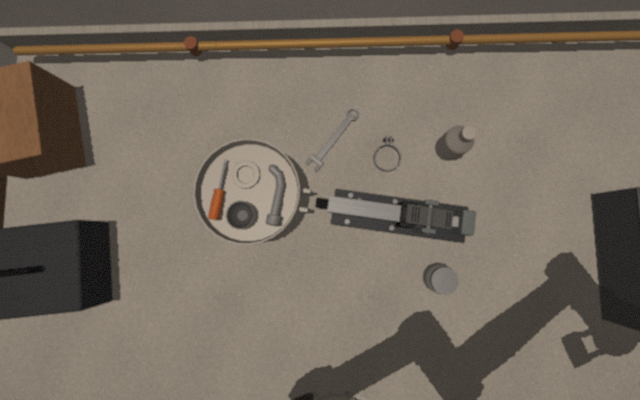

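The side view shows the caddy at about (275,255) and the bar unit running from (330,215) to (390,150). In the top view the tube runs from (330,203) to (400,212), the rocker is near (430,215), the bracket is at (468,222), and the jar and clamp lie beside it. The pin is on the far side (world +x). Next I measure the station's pose.

```bash
cat > h.py <<'E'
from workcell import env
import cv2, numpy as np
from scipy.spatial.transform import Rotation as R
def cam(f): return R.from_euler('xyz',f["orientation"],degrees=True).as_matrix()
def ray(f,uv,z):
    uv=np.atleast_2d(uv).astype(float)
    d=np.c_[(uv[:,0]-f["cx"])/f["fx"],-(uv[:,1]-f["cy"])/f["fy"],-np.ones(len(uv))]@cam(f).T
    p=np.array(f["position"]); t=(z-p[2])/d[:,2]
    return p+t[:,None]*d
def proj(f,P):
    q=(np.atleast_2d(P)-np.array(f["position"]))@cam(f)
    return np.c_[f["cx"]+f["fx"]*q[:,0]/-q[:,2], f["cy"]-f["fy"]*q[:,1]/-q[:,2]]
E
python3 - <<'E'
from h import *
for n in ["top","side"]:
    f=env.grab_frame(n)
    im=f["image"]
    for t in ["bar_grip","rocker","caddy"]:
        r=env.trace(f,t)
        if not r: print(n,t,"none"); continue
        m=r[0]["mask"].astype(np.uint8); ys,xs=np.nonzero(m)
        rc=cv2.minAreaRect(np.c_[xs,ys].astype(np.float32))
        z={"bar_grip":.073,"rocker":.106,"caddy":.112}[t]
        print(n,t,round(r[0]["score"],2),xs.min(),xs.max(),ys.min(),ys.max(),[np.round(v,1) for v in rc],np.round(ray(f,cv2.boxPoints(rc),z),3).tolist())
    x0,y0,x1,y1=(290,170,490,250) if n=="top" else (300,125,410,235)
    k=4 if n=="top" else 5
    cv2.imwrite(f"pics/{n}c.png",cv2.resize(im[y0:y1,x0:x1],None,fx=k,fy=k,interpolation=cv2.INTER_CUBIC))
    if n=="top":
        # caddy
        m=env.trace(f,"caddy"); 
E
```

```text
top bar_grip 0.72 316 415 196 228 [array([365.1, 211.6]), array([100. ,  26.4]), np.float64(4.5)] [[0.509, 0.046, 0.073], [0.569, 0.041, 0.073], [0.548, -0.187, 0.073], [0.488, -0.18, 0.073]]
top rocker 0.7 403 453 204 229 [array([427.6, 216.6]), array([49.8, 20.1]), np.float64(9.5)] [[0.502, -0.146, 0.106], [0.546, -0.155, 0.106], [0.526, -0.261, 0.106], [0.483, -0.252, 0.106]]
top caddy 0.61 195 311 139 244 [array([246.7, 191.8]), array([104.8, 107.3]), np.float64(56.3)] [[0.607, 0.362, 0.112], [0.74, 0.161, 0.112], [0.54, 0.031, 0.112], [0.413, 0.227, 0.112]]
side bar_grip 0.82 313 373 162 223 [array([344.1, 195. ]), array([26.2, 78.8]), np.float64(39.5)] [[0.566, 0.056, 0.073], [0.55, -0.21, 0.073], [0.471, -0.175, 0.073], [0.497, 0.077, 0.073]]
side rocker 0.85 358 385 145 167 [array([370.6, 154.9]), array([13.3, 30.5]), np.float64(56.3)] [[0.546, -0.164, 0.106], [0.513, -0.265, 0.106], [0.475, -0.231, 0.106], [0.51, -0.134, 0.106]]
side caddy 0.78 221 326 208 302 [array([273.5, 255. ]), array([ 94., 105.]), np.float64(90.0)] [[0.754, 0.162, 0.112], [0.527, 0.037, 0.112], [0.41, 0.254, 0.112], [0.597, 0.357, 0.112]]
```

View pics/topc.png

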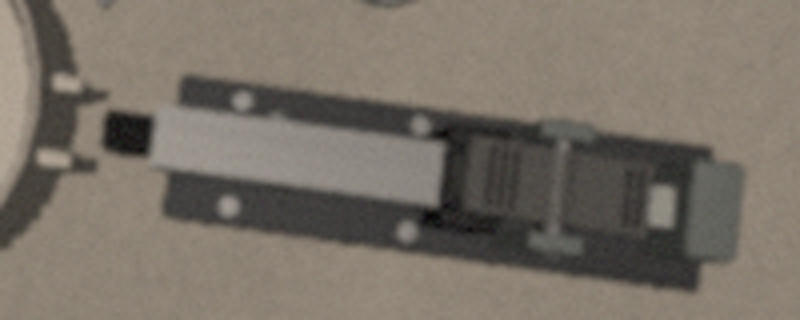

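View pics/sidec.png

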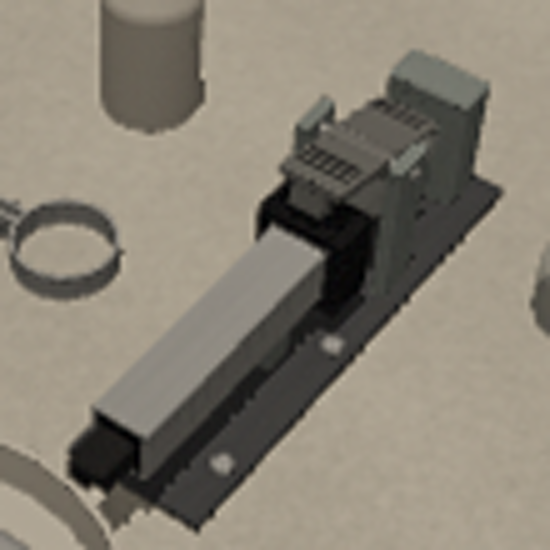

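```bash
cat > fit.py <<'E'
from h import *
from scipy.optimize import least_squares
ft=env.grab_frame("top"); fs=env.grab_frame("side")
T=lambda x,y:(290+x/4-.375,170+y/4-.375); S=lambda x,y:(300+x/5-.4,125+y/5-.4)
# caddy rim circle from top
r=env.trace(ft,"caddy")[0]["mask"].astype(np.uint8)
r=cv2.morphologyEx(r,cv2.MORPH_OPEN,np.ones((15,15),np.uint8))
cs=max(cv2.findContours(r,0,cv2.CHAIN_APPROX_NONE)[0],key=cv2.contourArea)[:,0]
W=ray(ft,cs,.112)[:,:2]
c=least_squares(lambda p:np.hypot(*(W-p[:2]).T)-p[2],[.58,.2,.12],loss='soft_l1',f_scale=.003).x
print("caddy c,r",c)
# features: cam, px, (kind) local point fn
F=[]
def A(f,px,fn): F.append((f,px,fn))
# p: x,y,yaw,g,pc,cx (cheek half spacing)
A(ft,T(157,105),lambda p:(.018,p[3]+.07,.073)); A(ft,T(150,166),lambda p:(-.018,p[3]+.07,.073))
A(ft,T(446,140),lambda p:(.018,p[3]-.096,.073)); A(ft,T(440,207),lambda p:(-.018,p[3]-.096,.073))
A(ft,T(181,77),lambda p:(.045,p[4]+.165,.008)); A(ft,T(163,214),lambda p:(-.045,p[4]+.165,.008))
A(ft,T(712,150),lambda p:(.045,p[4]-.165,.008)); A(ft,T(696,290),lambda p:(-.045,p[4]-.165,.008))
A(ft,T(567,130),lambda p:(p[5],-.105,.110)); A(ft,T(553,243),lambda p:(-p[5],-.105,.110))
A(fs,S(95,408),lambda p:(.018,p[3]+.07,.073)); A(fs,S(145,438),lambda p:(-.018,p[3]+.07,.073))
A(fs,S(275,226),lambda p:(.018,p[3]-.096,.073)); A(fs,S(326,250),lambda p:(-.018,p[3]-.096,.073))
A(fs,S(198,530),lambda p:(-.045,p[4]+.165,.008)); A(fs,S(502,190),lambda p:(-.045,p[4]-.165,.008))
def loc2w(p,l):
    a=p[2];return np.array([p[0]+np.cos(a)*l[0]-np.sin(a)*l[1],p[1]+np.sin(a)*l[0]+np.cos(a)*l[1],l[2]])
def res(p):
    e=[proj(f,loc2w(p,fn(p)))[0]-px for f,px,fn in F]
    k=(loc2w(p,(0,.305,0))[:2]-c[:2])*200
    return np.r_[np.ravel(e),k]
s=least_squares(res,[.53,-.09,-.12,.0,-.05,.03],loss='soft_l1')
p=s.x; print("x,y,yaw,g,pc,cx",p[:2],np.degrees(p[2]),p[3:]); print(np.round(res(p),1))
print("tube grip",loc2w(p,(0,p[3],.055)),"pin px ray",ray(ft,T(278,116),.055)[0],"pred",loc2w(p,(.026,p[3],.055)))
print("rocker",loc2w(p,(0,-.07,.112)))
np.save("p.npy",p)
E
python3 fit.py
```

```text
caddy c,r [0.58747711 0.20267991 0.10056677]
x,y,yaw,g,pc,cx [ 0.53012522 -0.10287987] -8.591827004900068 [ 0.04809275 -0.05568606  0.03112037]
[ 0.5  0.1  0.1  0.3 -0.1  1.2 -0.4  0.1 -0.4 -0.5 -0.9  1.1  0.2 -0.5
  0.5  1.1 -0.4  0.2 -0.   0.2 -0.9 -1.   0.2 -0.4 -1.  -0.4 -0.6  0.3
 -0.8 -1.  -0.1 -0.8 -2.4 -0.8]
tube grip [ 0.53731    -0.05532684  0.055     ] pin px ray [ 0.56021166 -0.0587484   0.055     ] pred [ 0.56301822 -0.05921109  0.055     ]
rocker [ 0.51966761 -0.17209431  0.112     ]
```

```bash
python3 - <<'E'
from h import *
p=np.load("p.npy")
pos=[.537,-.058,.21]
for yaw in (82,-98):
    for roll in (-90,):
        print(yaw,[np.round(x,1).tolist() if x is not None else None for x in (env.inverse_kinematics(q,[roll,0,yaw]) for q in (pos,[.537,-.058,.036],[.517,-.18,.12]))])
E
```

```text
82 [[11.0, 14.4, -12.6, 0.0, -63.0, -19.0], [11.0, 26.0, -24.5, 0.0, -39.4, -19.0], [-2.2, 20.2, -18.6, 0.0, -51.2, -5.8]]
-98 [[11.0, 14.4, -12.6, 0.0, -63.0, 161.0], [11.0, 26.0, -24.5, 0.0, -39.4, 161.0], [-2.2, 20.2, -18.6, 0.0, -51.2, 174.2]]
```

```bash
python3 - <<'E'
from h import *
env.goto([.537,-.058,.26],[-90,0,82])
f=env.grab_frame("wrist"); cv2.imwrite("pics/w1.png",f["image"])
np.save("w1.npy",{k:v for k,v in f.items()},allow_pickle=True)
print(f["fx"],f["cx"],f["cy"],f["position"],f["orientation"],env.read_state()["clock"],env.read_state()["position"])
for t in ["bar_grip","pin_tip","rocker_press","station"]:
    r=env.search_frame(f,t); print(t,[(round(float(d["score"]),2),np.round(d["xyz"],4).tolist()) for d in r[:2]])
print(env.read_state()["clock"])
E
```

```text
305.8123111915066 315.81765575722585 194.61118019078125 [ 0.52751408 -0.13260181  0.42208661] [-1.59162593e+01  3.42259397e-02  1.71867442e+02] 3.7583 [ 0.53691518 -0.05876951  0.259904  ]
bar_grip [(0.81, [0.5318, -0.0808, 0.0767])]
pin_tip []
rocker_press [(0.72, [0.5136, -0.1939, 0.1069])]
station []
3.9583
```

View pics/w1.png

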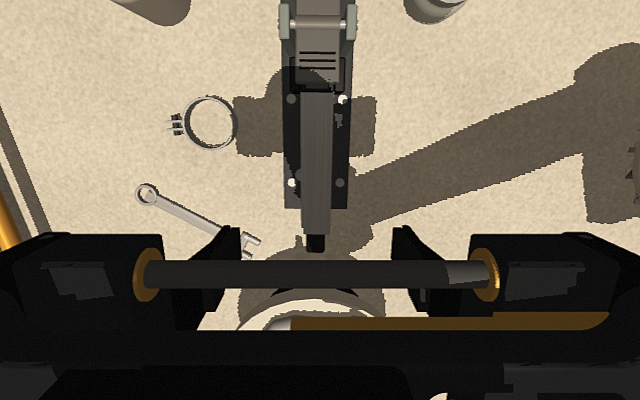

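```bash
python3 - <<'E'
from h import *
im=cv2.imread("pics/w1.png")
cv2.imwrite("pics/w1c.png",cv2.resize(im[80:255,265:375],None,fx=4,fy=3.4,interpolation=cv2.INTER_CUBIC))
cv2.imwrite("pics/w1r.png",cv2.convertScaleAbs(cv2.resize(im[0:130,250:380],None,fx=4.6,fy=4.6,interpolation=cv2.INTER_CUBIC),alpha=1.6))
E
```

```text
(no output)
```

View pics/w1c.png

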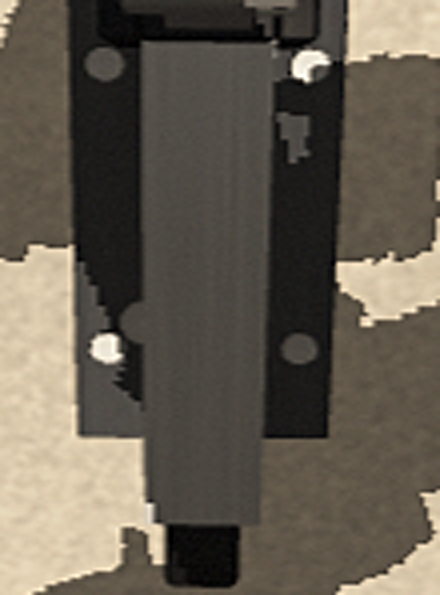

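View pics/w1r.png

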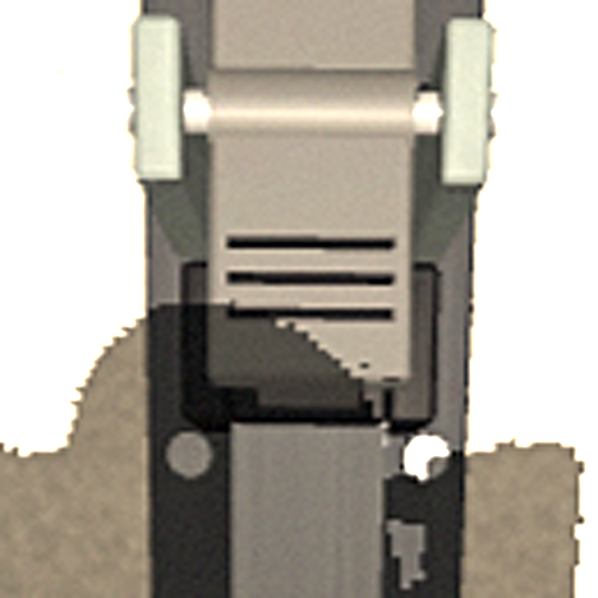

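```bash
cat > fit2.py <<'E'
exec(open("fit.py").read().split("s=least_squares")[0])
fw=np.load("w1.npy",allow_pickle=True).item()
n0=len(F)
def B(px,fn): F.append((fw,np.array(px)-0.4,fn))
B((300.2,92.4),lambda p:(.018,p[3]-.096,.073)); B((333.5,92.4),lambda p:(-.018,p[3]-.096,.073))
B((302,233.8),lambda p:(.018,p[3]+.07,.073)); B((330.2,233.8),lambda p:(-.018,p[3]+.07,.073))
B((284.5,208.5),lambda p:(.045,p[4]+.165,.008)); B((347,208.5),lambda p:(-.045,p[4]+.165,.008))
B((295.2,174.7),lambda p:(.026,p[3],.055))
B((317.8,24.1),lambda p:(0,-.105,.103))
B((317.4,60.4),lambda p:(0,-.07,.112))
ALL=F
def run(sel):
    def res(p): return np.ravel([proj(f,loc2w(p,fn(p)))[0]-px for f,px,fn in sel])
    s=least_squares(res,[.53,-.1,-.14,.048,-.055,.031],loss='soft_l1'); p=s.x
    print("x,y",np.round(p[:2],4),"yaw",round(np.degrees(p[2]),2),"g..",np.round(p[3:],4))
    print(np.round(res(p),1))
    print(" grip",np.round(loc2w(p,(0,p[3],.055)),4),"rock",np.round(loc2w(p,(0,-.07,.112)),4),"caddy",np.round(loc2w(p,(0,.305,0)),3))
    return p
run(ALL[:n0]); run(ALL[n0:]); p=run(ALL); np.save("p.npy",p)
E
python3 fit2.py
```

```text
caddy c,r [0.66624784 0.20142465 0.03886759]
x,y [ 0.53   -0.1032] yaw -8.48 g.. [ 0.0485 -0.0553  0.0311]
[ 0.4  0.2  0.   0.4 -0.1  1.3 -0.4  0.1 -0.5 -0.4 -0.9  1.2  0.2 -0.7
  0.5  1.  -0.2  0.2  0.2  0.2 -0.8 -0.9  0.3 -0.4 -1.  -0.4 -0.6  0.3
 -0.7 -1.  -0.2 -0.9]
 grip [ 0.5371 -0.0553  0.055 ] rock [ 0.5196 -0.1725  0.112 ] caddy [0.575 0.198 0.   ]
x,y [ 0.5313 -0.1043] yaw -8.58 g.. [ 0.051  -0.0555  0.031 ]
[ 0.2 -0.5  0.1 -0.2 -0.7  0.1  0.3  0.4 -0.1 -0.2  0.6  0.2 -0.1  0.4
 -0.2 -1.3 -0.1  1.5]
 grip [ 0.5389 -0.0539  0.055 ] rock [ 0.5208 -0.1735  0.112 ] caddy [0.577 0.197 0.   ]
x,y [ 0.531  -0.1039] yaw -8.54 g.. [ 0.0503 -0.0554  0.0311]
[-0.1 -0.4 -0.4 -0.2 -0.6  0.7 -0.9 -0.4 -0.1 -0.9 -0.6  0.7  0.5 -1.
  0.8  0.6  0.1 -0.2  0.4 -0.2 -1.5 -0.9 -0.4 -0.3 -1.6 -0.3 -1.2  0.4
 -0.9 -1.3 -0.4 -1.1  0.5 -0.9  0.4 -0.6 -0.4 -0.1  0.6  0.1  0.2  0.
  0.8  0.5  0.2  0.1  0.1 -0.9  0.2  1.8]
 grip [ 0.5385 -0.0542  0.055 ] rock [ 0.5206 -0.1731  0.112 ] caddy [0.576 0.198 0.   ]
```

```bash
python3 - <<'E'
from h import *
def st(l):
    s=env.read_state(); print(l,round(s["clock"],2),np.round(s["position"],4),np.round(s["tool_rot"],1),"F",np.round(s["force"],1),"T",np.round(s["wrist_torque"],2),"op mm",round(s["opening"]*87,1)); return s
rot=[-90,0,81.45]
env.goto([.5385,-.0544,.15],rot); st("hover")
env.gripper_to(0.72)
print(env.move_straight([.5385,-.0544,.036],rate=.12,force_limit=12)); st("down")
env.gripper_to(0.0,grasp_force=25); st("grip")
f=env.grab_frame("side"); cv2.imwrite("pics/s2.png",cv2.resize(f["image"][90:250,260:440],None,fx=4,fy=3.7,interpolation=cv2.INTER_CUBIC))
f=env.grab_frame("wrist"); cv2.imwrite("pics/w2.png",f["image"])
E
```

```text
hover 4.62 [ 0.5395 -0.0546  0.1508] [-90.1   0.   81.5] F [1.8 0.2 0.3] T [-0.02  0.01 -0.02] op mm 87.3
False
down 6.46 [ 0.5391 -0.0543  0.0367] [-90.1  -0.   81.5] F [-0.3  0.5  0. ] T [0.05 0.08 0.02] op mm 62.8
grip 7.05 [ 0.5377 -0.0543  0.0365] [-89.9   0.   81.4] F [-2.   2.1  4.2] T [ 0.41  0.82 -0.06] op mm 35.9
```

```bash
python3 - <<'E'
from h import *
def st(l):
    s=env.read_state(); print(l,round(s["clock"],2),np.round(s["position"],4),np.round(s["tool_rot"],1),"F",np.round(s["force"],1),"T",np.round(s["wrist_torque"],2),"op mm",round(s["opening"]*87,1)); return np.array(s["position"])
env.gripper_to(0.0,grasp_force=35); p0=st("grip35")
d=np.array([0.1487,0.9889,0]); b=np.array([.538,-.0544,.036])
for k in (.036,.040):
    print(env.move_straight(b+k*d,rate=.04,force_limit=30)); env.dwell(.1); q=st(k); print("slid mm",(q-p0)@d*1e3)
f=env.grab_frame("side"); cv2.imwrite("pics/s3.png",cv2.resize(f["image"][90:250,260:440],None,fx=4,fy=3.7,interpolation=cv2.INTER_CUBIC))
f=env.grab_frame("wrist"); cv2.imwrite("pics/w3.png",f["image"])
np.save("w3.npy",dict(f),allow_pickle=True)
E
```

```text
grip35 7.37 [ 0.5377 -0.0543  0.0365] [-89.9   0.   81.4] F [-2.5  1.8  5.3] T [ 0.39  0.82 -0.03] op mm 35.4
False
0.036 8.52 [ 0.5433 -0.0174  0.0365] [-90.   -0.1  81.4] F [-3.   6.2  5.8] T [ 1.81  1.   -0.08] op mm 35.9
slid mm 37.30483461346389
False
0.04 8.87 [ 0.5438 -0.0144  0.0365] [-90.   -0.   81.5] F [-1.9  1.8  5.9] T [ 0.59  0.83 -0.03] op mm 36.0
slid mm 40.35285429193052
```

View pics/w3.png

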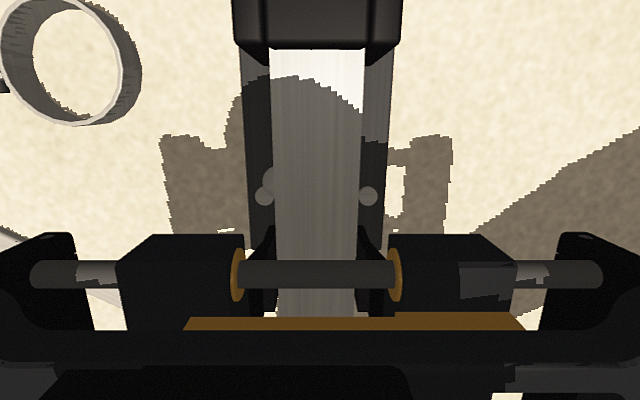

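View pics/w2.png

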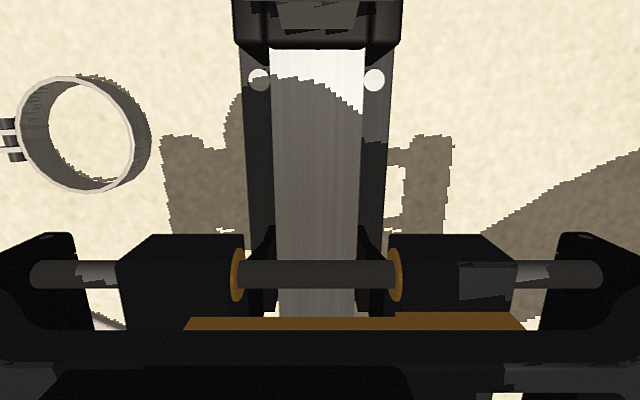

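View pics/s3.png

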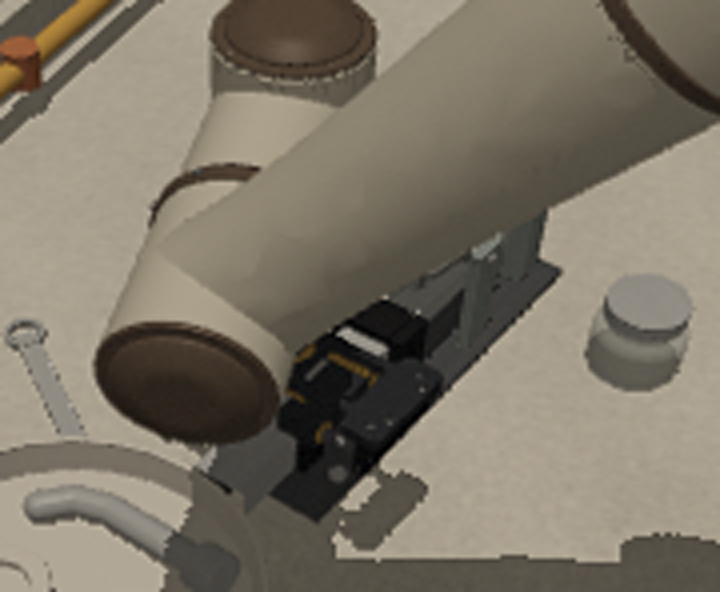

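```bash
python3 - <<'E'
from h import *
a=cv2.imread("pics/w3.png")[140:220,230:400]
cv2.imwrite("pics/w3c.png",cv2.convertScaleAbs(cv2.resize(a,None,fx=4.5,fy=4.5,interpolation=cv2.INTER_CUBIC),alpha=1.6))
E
```

```text
(no output)
```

View pics/w3c.png

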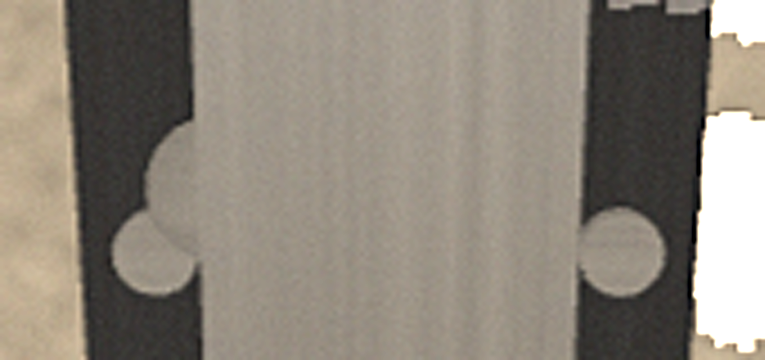

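The pin has sprung fully out of the next hole: the bulge at crop (175,185) is beside the tube, and the slide measured 40.3 mm. Next I release and press the rocker.

```bash
python3 - <<'E'
from h import *
def st(l):
    s=env.read_state(); print(l,round(s["clock"],2),np.round(s["position"],4),"F",np.round(s["force"],1),"op mm",round(s["opening"]*87,1)); return np.array(s["position"])
rot=[-90,0,81.45]
env.gripper_to(.72); p=st("open")
env.move_straight([p[0],p[1],.15],rate=.15)
env.gripper_to(0.0,grasp_force=20)
f=env.grab_frame("wrist"); cv2.imwrite("pics/w4.png",f["image"])
env.goto([.5206,-.1731,.15],rot)
st("over rocker")
print(env.move_straight([.5206,-.1731,.118],rate=.1,force_limit=10))
print(env.move_straight([.5206,-.1731,.0955],rate=.03,force_limit=25)); st("pressed")
f=env.grab_frame("wrist"); cv2.imwrite("pics/w5.png",f["image"])
f=env.grab_frame("side"); cv2.imwrite("pics/s5.png",cv2.resize(f["image"][90:250,260:440],None,fx=4,fy=3.7,interpolation=cv2.INTER_CUBIC))
E
```

```text
open 9.73 [ 0.5439 -0.0149  0.036 ] F [ 0.9 -0.2  0.1] op mm 62.5
over rocker 12.59 [ 0.5205 -0.1735  0.15  ] F [-0.1 -0.2  0.2] op mm 0.6
False
False
pressed 13.96 [ 0.5205 -0.1733  0.0979] F [-4.9  2.9 16. ] op mm 0.8
```

View pics/w5.png

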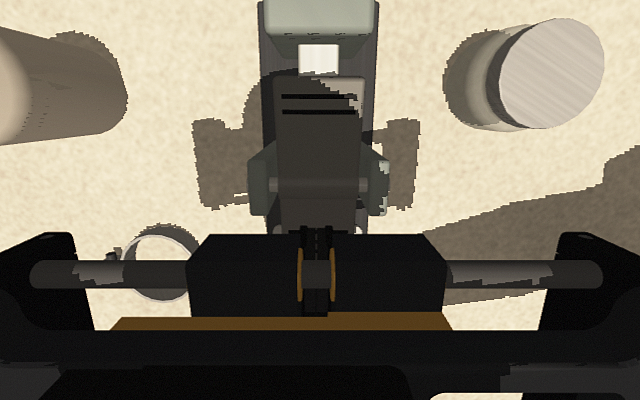

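View pics/w4.png

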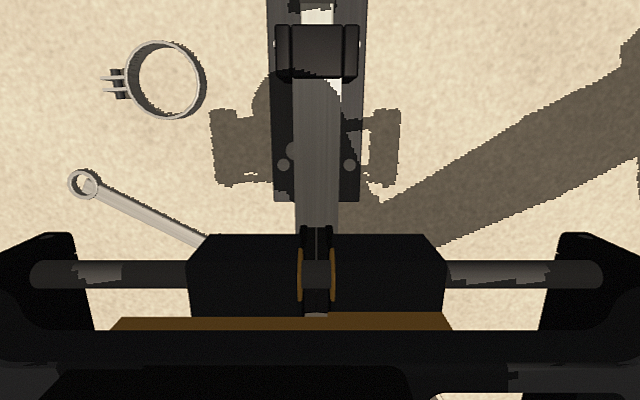

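The pin is still out after release (w4, about (292,150)). The press stopped at z = 0.098 against a firm 16 N, which matches the snapped-over height. I'll lift off, move clear and inspect.

```bash
python3 - <<'E'
from h import *
def st(l):
    s=env.read_state(); print(l,round(s["clock"],2),np.round(s["position"],4),"F",np.round(s["force"],1)); return np.array(s["position"])
env.move_straight([.5206,-.1731,.26],rate=.15); 
env.goto([.5385,-.058,.30],[-90,0,81.45]); st("up")
f=env.grab_frame("wrist"); cv2.imwrite("pics/w6.png",f["image"]); np.save("w6.npy",dict(f),allow_pickle=True)
cv2.imwrite("pics/w6c.png",cv2.convertScaleAbs(cv2.resize(f["image"][0:230,240:400],None,fx=4,fy=2.6,interpolation=cv2.INTER_CUBIC),alpha=1.6))
env.goto([.25,-.40,.30],[-90,0,60]); st("away")
for n in ("side","top"):
    f=env.grab_frame(n); im=f["image"]
    x0,y0,x1,y1=(180,150,490,260) if n=="top" else (210,100,430,310)
    cv2.imwrite(f"pics/{n}6.png",cv2.resize(im[y0:y1,x0:x1],None,fx=2.5 if n=="top" else 2.8,fy=2.5 if n=="top" else 2.8,interpolation=cv2.INTER_CUBIC))
    cv2.imwrite(f"pics/{n}6full.png",im)
E
```

```text
up 15.87 [ 0.5383 -0.0573  0.2994] F [-0.2 -0.2 -0.1]
away 17.56 [ 0.2505 -0.3999  0.2999] F [ 0.3 -0.5 -0.4]
```

View pics/w6c.png

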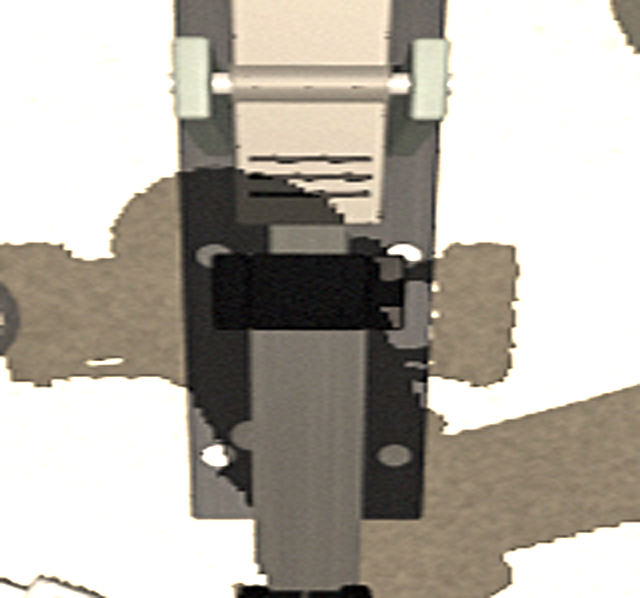

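View pics/side6.png

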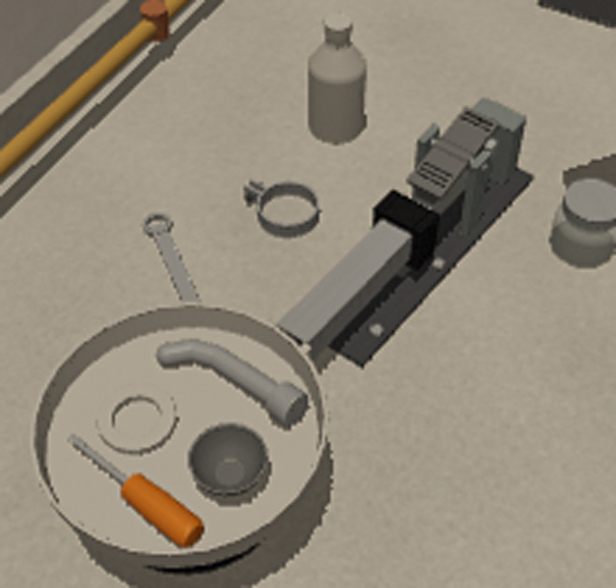

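View pics/top6full.png

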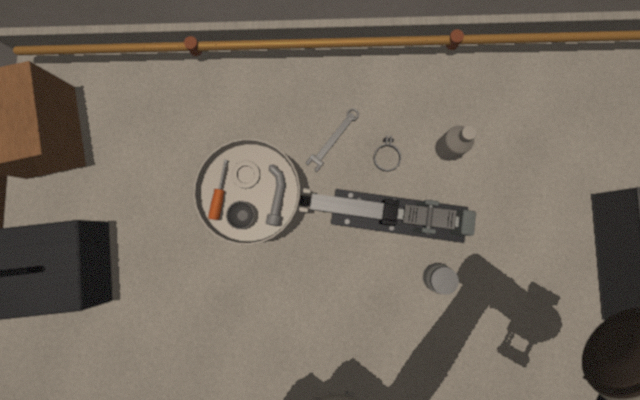

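```bash
python3 - <<'E'
from h import *
p=np.load("p.npy"); f=np.load("w6.npy",allow_pickle=True).item()
def W(l):
    a=p[2];return np.array([p[0]+np.cos(a)*l[0]-np.sin(a)*l[1],p[1]+np.sin(a)*l[0]+np.cos(a)*l[1],l[2]])
for nm,th in (("up",.22),("down",-.22)):
    P=lambda s,h=.006:W((0,-.105+s*np.cos(th)-h*np.sin(th),.1+s*np.sin(th)+h*np.cos(th)))
    for w,s in (("end",.055),("rib",.035)):
        u=proj(f,P(s))[0]; print(nm,w,"crop",np.round([(u[0]-240)*4,u[1]*2.6],0))
a=cv2.imread("pics/top0.png");b=cv2.imread("pics/top6full.png")
d=cv2.absdiff(a,b).max(2); print("diff in caddy region",(d[135:250,190:315]>40).sum())
ys,xs=np.nonzero(d[135:250,190:315]>40); print(list(zip(xs+190,ys+135))[:40])
for r in ((100,300,180,385),(130,370,180,405),(120,440,165,480),(255,420,300,465)):
    print(r,(d[r[0]:r[2],r[1]:r[3]]>40).sum())
E
```

```text
up end crop [309. 214.]
up rib crop [309. 164.]
down end crop [308. 225.]
down rib crop [309. 176.]
diff in caddy region 93
[(np.int64(314), np.int64(193)), (np.int64(312), np.int64(194)), (np.int64(313), np.int64(194)), (np.int64(314), np.int64(194)), (np.int64(312), np.int64(195)), (np.int64(313), np.int64(195)), (np.int64(314), np.int64(195)), (np.int64(301), np.int64(196)), (np.int64(302), np.int64(196)), (np.int64(303), np.int64(196)), (np.int64(309), np.int64(196)), (np.int64(310), np.int64(196)), (np.int64(301), np.int64(197)), (np.int64(302), np.int64(197)), (np.int64(303), np.int64(197)), (np.int64(305), np.int64(197)), (np.int64(306), np.int64(197)), (np.int64(308), np.int64(197)), (np.int64(309), np.int64(197)), (np.int64(310), np.int64(197)), (np.int64(301), np.int64(198)), (np.int64(302), np.int64(198)), (np.int64(303), np.int64(198)), (np.int64(304), np.int64(198)), (np.int64(305), np.int64(198)), (np.int64(306), np.int64(198)), (np.int64(307), np.int64(198)), (np.int64(308), np.int64(198)), (np.int64(309), np.int64(198)), (np.int64(310), np.int64(198)), (np.int64(300), np.int64(199)), (np.int64(301), np.int64(199)), (np.int64(302), np.int64(199)), (np.int64(303), np.int64(199)), (np.int64(304), np.int64(199)), (np.int64(305), np.int64(199)), (np.int64(306), np.int64(199)), (np.int64(307), np.int64(199)), (np.int64(308), np.int64(199)), (np.int64(309), np.int64(199))]
(100, 300, 180, 385) 0
(130, 370, 180, 405) 0
(120, 440, 165, 480) 0
(255, 420, 300, 465) 232
```

The rocker's ribs and end (crop rows 176 and 222) match the snapped-over prediction (176 and 225), not the raised one (164 and 214). In the caddy region only the tongue between the lugs has changed. The wrench, clamp and bottle are unchanged, and the jar is at the same pixel with an arm shadow beside it.

```bash
python3 - <<'E'
from h import *
env.close_job()
E
```

```text
the job is handed in; nothing more can be done
```

The caddy is locked. I pinched the pin flush and slid the tube one hole towards the caddy, then pressed the rocker catch until it snapped over. The job was handed in at about 17.7 s.

- **Pin and tube:** The fingers closed to 35.9 mm, which is pin flush. The tube slid 40.3 mm with a pull of about 6 N. The wrist pictures show the pin standing out beside the tube at that position, also after release.
- **Rocker:** I pressed at the ribbed end. The fingers stopped at z = 0.098 m with 16 N, against an expected 0.097 m once snapped over. After lifting off, its ribs and end lined up with the snapped-over position rather than the raised one.
- **Surroundings:** The only difference found in the caddy area of the top pictures is the bar's tongue, which now sits between the lugs. The wrench, clamp and bottle show no change.
- **Checks that were unclear:** The jar area did differ in the before/after comparison. The jar itself is at the same spot, so I took this as the arm's shadow. My circle fit of the caddy rim gave wrong radii, so I left it out and located the station from the bar, foot plate and rocker instead.

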